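Load the saw's support table and crank it level

TASK

The wooden snail has been left standing in the way of the crank beside the scroll saw: first stand it upright in the middle of the small wooden support table and let go of it. Then swing the crank's folded handle up by its yellow knob until it stands fully upright, crank clockwise until the support table is level with the metal saw table, and fold the handle down flat again. Keep the snail upright on the support table and leave everything else on the bench where it is.

Things in the scene. Friction and masses are not known exactly. Their poses are not given: they have to be found in the camera images.
- machine: Fixed scroll saw with crank-lifted support table; place and yaw vary. Origin on the bench under the support table's middle. In its axes (mm): crank axis at x 0, y -230; saw table x -110 to 210, y 80 to 280. Housings: under the support table 110 square, 56 high; from there to the crank 50 wide, 30 high; under the crank round, radius 32, 36 high, with a shaft of radius 10 above.
- lift_top (a point): Middle of the top face of the light wooden support table (130 x 130 x 12 mm). It only goes straight up and down, driven by the crank, and starts 17 to 27 mm below the saw table.
- saw_edge (a point): Point on the saw table's top face (115 mm above the bench), 5 mm in from its edge beside the support table: the level to reach. In the machine's axes (mm) the saw's column stands at x 220 to 270, y 150 to 210, 240 high; its arm runs over the saw table along y 180, x -30 to 260, 220 to 252 above the bench; the blade chuck hangs from it to 185 at x -20.
- crank_axis (a point): Point on the crank's vertical axis, at the top face of the crank arm, 55 mm above the bench. The arm is a dark steel bar 22 mm wide and 10 mm thick, from 9 mm behind the axis to 77 mm beyond it (radius of the hinge: 70 mm).
- fold_hinge (a point): Centre of the handle's fold hinge at the outer end of the crank arm, 70 mm from the crank axis and 72 mm above the bench. The hinge axis is level and square to the arm. The direction from crank_axis to this point is the direction of the arm.
- knob_center (a point): Centre of the round yellow knob (ball, 30 mm in diameter) at the handle's free end, 70 mm from the fold hinge on a steel stem 12 mm thick; the knob spins freely about the stem. Folded, the handle lies just above the arm, back towards the axis: the knob is over the crank axis, its centre 72 mm above the bench. Upright, it stands above the arm's outer end, knob centre 142 mm above the bench.
- crank (a joint): Crank angle in rad, growing clockwise seen from above; stops at -0.1 and 10.2. A turn clockwise raises the support table 20 mm (3.18 mm per rad); level at 8.5. Starts at 0 to 3. Seen from above the arm points 3.054 rad minus this angle from the machine's x axis (counterclockwise positive). Stays where it is left; about 1 N at the handle turns it.
- fold (a joint): Handle angle in rad: 0 folded flat along the arm, 1.571 upright, stop at 1.75. It stays where it is left (friction about 0.025 N m), but below about 0.5 rad it drops shut by its own weight.
- snail: Toy snail upright on a green base, 100 mm long (its x), 36 wide (its y), 76 high without feelers; about 0.16 kg. Origin at the centre of its underside. Round yellow and red shell: disc 58 mm across, 26 thick (its y), centre 4 mm behind the origin (-x), 47 above the underside; head at +x. Starts on the bench about 90 mm from the crank axis, on the side away from the support table.
- glue: White glue bottle, 54 mm in diameter, 150 mm high; origin at the centre of its underside; leave alone.
- paint_can: Paint can, 68 mm in diameter, 85 mm high; origin under its centre; leave alone.
- dolphin: Blue toy dolphin on a green base 110 x 40 mm, 80 mm high; origin under its centre; leave alone.
- sanding_block: Cork sanding block, 110 x 62 x 28 mm; origin under its centre; leave alone.
- offcut: Wooden offcut, 150 x 42 x 22 mm; origin under its centre; leave alone.
- pencil_pot: Blue pot of pencils, 64 mm in diameter, pencils up to 150 mm high; origin under its centre; leave alone.
- house: Toy house with a red roof, 71 x 50 mm, 95 mm high; origin under its centre; leave alone.
Things that resemble listed ones, but are neither listed nor needed, are in the scene too. Leave any pink look-alike of the snail alone.

How it is judged:
By the outcome, as a careful person would: the job done as asked, in the order asked, and still so for the second after the job is handed in, with the robot touching nothing.
It also fails if it takes over 72 s, if anything falls off the work surface, if the arm or the gripper's body presses on something with over 40 N, if the wrist force passes 120 N, or if a joint passes its speed limit or range.

ROBOT

A 7-joint arm with a two-finger parallel gripper is mounted at the origin on the work surface. World frame = base frame: x ahead of the robot, y to its left, z up, the work surface at z = 0. Lengths are in mm, angles in rad, forces in N, time in s.
With the tool pointing down it reaches from about 350 to 775 mm from the base axis. Payload 3.1 kg.
Tool frame: the origin (TCP) lies midway between the tips of the shut fingers; the grasp point (between the pads) lies 19 mm behind it (arm.grasp_offset is the distance from the TCP to the grasp point, in mm); z points along the fingers, y is the direction in which the jaws open and shut (so a half turn about z gives the same grasp; the last joint's range is limited). The gripper opens to 85 mm and grips with 20 to 120 N. Pads are 22 mm wide; open, the fingers measure 114 mm over their backs; the gripper's body (76 mm by 85 mm) begins 54 mm behind the grasp point. The pads swing forward as they close: fully open they stand 13 mm farther back than shut.
Start: joints at [1.214, 0.311, 0.014, 1.512, -0.004, 1.319, -0.027], TCP at [170.327, -522.978, 231.304] pointing down, gripper open.
Joint ranges: [-2.7, 2.7], [-0.3, 1.91], [-1.27, 1.3], [0.12, 2.57], [-1.44, 4.58], [0.2, 2.03], [-3.05, 3.05]. Speed limits (rad/s): [2.79, 2.79, 3.14, 3.14, 3.14, 3.14, 3.14].

INTERFACE

Orientations are given as [roll, pitch, yaw] about the fixed x, y, z axes, in that order (R = Rz(yaw) Ry(pitch) Rx(roll)).
In Python, from rig import arm gives the robot as it stands. The module is installed in compiled form; this text tells all that it offers.
- The arm moves only by the tool jog_arm, never from a script. Its argument "plan" is a list of rows, each a list of 5 numbers: the shift along the tool's x, y, z in m, then the turn about the tool's z in units of 8 degrees (1.0 is 8 degrees), then the finger opening in m, from 0 to 0.0854. A call has 1 to 5 rows; each row is the pose to reach, as a shift and turn from the pose measured when the call began, along the tool's axes at that moment; what a row does not reach only later rows make up. A row lasts 1/8 s, in which the tool goes at most 62.5 mm and 10.7 degrees, less where a joint would pass 70% of its speed; a pose out of reach is approached as far as the arm can. A call with a gripper value outside its range is refused whole. The fingers move at their own pace and stop on an object; "force" is the grip in N (left out, the last holds). Time passes only in rows, so rows that repeat a pose let the fingers close. It gives the time, the measured TCP pose, the force and the opening at its end, in the units of the state.
- arm.state(): the state, without advancing time (a new reading comes with each control period).
- arm.capture(name): name is "scene" or "top"; returns a dict with "frame" (400x640x3 uint8, red, green, blue), "vertical_fov" (degrees; the focal length in pixels is half the picture's height over the tangent of half this angle, whatever the lens; pixels are square), "cx", "cy" (the principal point, pixels), "eye" and "attitude" of the camera in the world. Camera axes: x right, y down, z forward; pixel columns grow to the right and rows downward; lengths in mm; the calibration is good to about 2 mm. A picture is of the moment at which its call begins. There is no depth.
- arm.hand_in(): hands the job in, once; it reports no verdict.
Trained networks look in the newest picture that a camera, given by its name, has taken for a name from the list of things; names that differ only in an ending like _2 or _b are one class to them, and where a whole thing is asked for, a point or a joint stands for the part that bears it (a point fixed in the world has none). Each returns a list of dicts, best first, with "confidence" (0 to 1); they miss things now and then, are a little off and sometimes report something else, mostly with a low value. They report only what shows in the picture. A call takes as long as a camera call. They do not tell look-alikes from the thing itself.
- arm.look_for(camera, name): "pixel" ([column, row] in pixels, amid what is visible of it).
The state is a dict: "t": time; "qpos": joint angles; "dq": joint speeds; "effort": joint torques, N m; "tool_pos": TCP position; "tcp_rot": TCP orientation; "force": force on the tool from outside, world axes, zero at the start; "torque": the same for the moment, N m; "gripper_width": finger opening in mm.
Only numpy, scipy, OpenCV 4.12 (cv2) and the standard library are available. Lean on these libraries where they do the work, as an engineer would, in place of code of your own. Each camera call takes 0.05 s, during which the arm holds its last target. There are 200 camera calls.

## Working session

There is one attempt and no reset: what is moved stays moved. The work goes in short steps, Python scripts to look and compute and a tool call to move; the robot and the scene stay as the last step left them, time stands still between calls to the robot, and variables do not carry over. Pictures are saved under pics/ and viewed, about 8 in all and at most 12, crops included, and the job is handed in when it is done.

Besides the shell and the picture viewer there is one more tool, called as name(argument=value, ...), one argument or row to a line, values as JSON. jog_arm: Moves the arm, as the interface text tells. Its arguments: {"type":"object","properties":{"plan":{"type":"array","items":{"type":"array","items":{"type":"number"}}},"force":{"type":"number"}},"required":["plan"]}

```bash
ls; mkdir -p pics
cat > h.py <<'E'
import numpy as np, cv2
from rig import arm
def cam(n):
    c=arm.capture(n); return c
def f(c): return c["frame"].shape[0]/2/np.tan(np.radians(c["vertical_fov"])/2)
def R(c):
    a=np.array(c["attitude"],float)
    if a.shape==(3,3): return a
    from scipy.spatial.transform import Rotation as Q
    return Q.from_euler('xyz',a).as_matrix() if a.size==3 else Q.from_quat(a).as_matrix()
def ray(c,px,z):
    d=R(c)@np.array([(px[0]-c["cx"])/f(c),(px[1]-c["cy"])/f(c),1]); e=np.array(c["eye"])
    return e+d*(z-e[2])/d[2]
def proj(c,p):
    q=R(c).T@(np.array(p,float)-np.array(c["eye"])); return np.array([c["cx"],c["cy"]])+f(c)*q[:2]/q[2]
E
python3 - <<'E'
from h import *
for n in ["scene","top"]:
    c=cam(n); cv2.imwrite(f"pics/{n}0.png",c["frame"][:,:,::-1])
    print(n,c["vertical_fov"],c["cx"],c["cy"],c["eye"],c["attitude"])
    for t,z in [("lift_top",92),("saw_edge",115),("crank_axis",55),("fold_hinge",72),("knob_center",72),("snail",40),("machine",50)]:
        for r in arm.look_for(n,t)[:3]: print(t,np.round(r["pixel"],1),round(r["confidence"],2),ray(c,r["pixel"],z).round(1))
print(arm.state())
E
```

```text
pics
scene 48.56081092699633 322.18491137970864 209.50896993882705 [1002.76100117 -452.85558611  786.77083765] [-2.44258645  0.01100104  0.94706072]
lift_top [396.9 180.7] 0.71 [553.7  59.7  92. ]
lift_top [300.1 220.8] 0.64 [ 522.  -170.9   92. ]
lift_top [477.5 181.8] 0.35 [658.6 196.7  92. ]
saw_edge [200.6 287.7] 0.65 [ 559.1 -401.8  115. ]
saw_edge [479.  183.2] 0.58 [674.5 174.6 115. ]
saw_edge [396.4 180.3] 0.5 [567.1  42.7 115. ]
crank_axis [478.2 183.2] 0.82 [644.1 229.2  55. ]
fold_hinge [298.8 221.9] 0.7 [ 509.  -166.6   72. ]
fold_hinge [203.6 216.6] 0.37 [ 379.8 -319.1   72. ]
knob_center [298.8 218. ] 0.58 [ 500.4 -160.8   72. ]
knob_center [476.1 181.8] 0.45 [646.8 212.9  72. ]
snail [256.2 178.2] 0.81 [ 319.  -161.6   40. ]
snail [262.2 260. ] 0.76 [ 524.7 -267.7   40. ]
snail [236.4 341.3] 0.69 [ 645.4 -392.4   40. ]
machine [477.5 182.8] 0.77 [639.9 233.6  50. ]
top 57.69673602126217 317.2707904290769 200.50081323917314 [ 364.03400298 -103.85450875  973.14720451] [-2.96066635 -0.02557279 -1.56531519]
lift_top [239.7 193. ] 0.58 [542.2  65.8  92. ]
saw_edge [185.7 17
[... 367 characters left out ...]
0. ]
{'t': 0.8, 'qpos': array([ 1.21429733,  0.3109089 ,  0.01400488,  1.51146334, -0.00439602,
        1.31924004, -0.02719946]), 'dq': array([-4.45662450e-04,  2.03739467e-04, -6.31490594e-04, -2.01454442e-05,
        6.95419018e-04, -4.74500167e-04, -2.12919634e-04]), 'effort': array([-1.78777386e-04, -3.79755878e+01,  1.45619195e-01, -2.30847234e+01,
        1.21736526e-02,  1.52186451e-03,  1.43484363e-05]), 'tool_pos': array([ 170.32600508, -522.98107035,  231.3137912 ]), 'tcp_rot': array([3.14158063e+00, 2.63171229e-05, 3.14871851e-01]), 'force': array([ 0.13666428, -0.21606168,  0.24661218]), 'torque': array([ 0.00570752, -0.03017915,  0.00929271]), 'gripper_width': 85.5591917428901}
```

View pics/scene0.png

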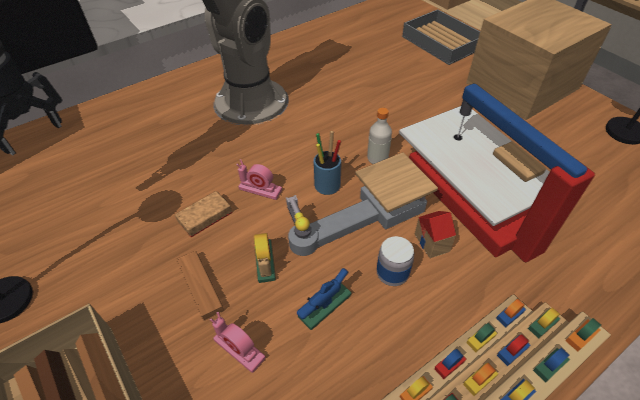

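View pics/top0.png

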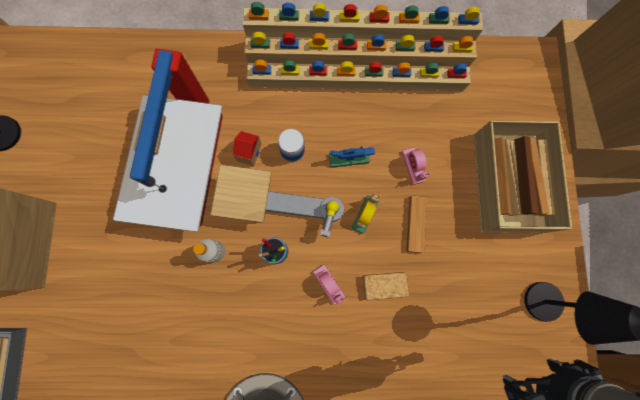

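The scene picture shows three snail shapes: yellow/red on a green base at (263,258), and pink ones at (258,180) and (238,342). The one at (263,258), top view (367,213), fits: it isn't pink and stands about 90 mm from the crank, on the side away from the table. I'll confirm it in a crop. The knob is at top (333,207) and the arm points toward the robot, at (327,232).

Run:
```python
from h import *
a=cv2.imread("pics/scene0.png")[180:300,210:330]; b=cv2.imread("pics/top0.png")[150:270,270:390]
c=cv2.imread("pics/top0.png")[150:270,150:270]
cv2.imwrite("pics/crop0.png",np.hstack([cv2.resize(x,(400,400),interpolation=cv2.INTER_CUBIC) for x in (a,b)]))
T=arm.capture("top"); S=arm.capture("scene")
# knob: yellow blobs
for n,c in(("top",T),("scene",S)):
    h=cv2.cvtColor(c["frame"],cv2.COLOR_RGB2HSV); m=cv2.inRange(h,(24,150,120),(34,255,255))
    k,l,st,ce=cv2.connectedComponentsWithStats(m)
    for i in range(1,k):
        if st[i,4]>25 and 200<ce[i][1]<290 and 250<ce[i][0]<400 or (n=="top" and 180<ce[i][1]<240 and st[i,4]>15): print(n,"yellow",st[i],ce[i].round(1),ray(c,ce[i],72).round(1))
# lift top: wood quad in top
h=cv2.cvtColor(T["frame"],cv2.COLOR_RGB2HSV)
print(h[192,240],h[210,300],h[210,330],h[220,367],h[150,190])
m=np.zeros(h.shape[:2],np.uint8); sub=h[155:230,200:280]; mm=cv2.inRange(sub,(10,60,165),(22,150,255)); m[155:230,200:280]=mm
k,l,st,ce=cv2.connectedComponentsWithStats(m); i=1+st[1:,4].argmax()
r=cv2.minAreaRect(np.argwhere(l==i)[:,::-1].astype(np.float32)); print(st[i],r)
for q in cv2.boxPoints(r): print(q.round(1),ray(T,q,93).round(1))
print("c",ray(T,r[0],93).round(1))
```

```text
top yellow [327 201  12  15 127] [332.  207.6] [ 511.3 -163.1   72. ]
top yellow [360 202  16  22 197] [367.8 212.4] [ 499.8 -253.4   72. ]
scene yellow [295 213  11  14 101] [299.9 220.1] [ 506.3 -162.    72. ]
scene yellow [255 238  13  12 135] [260.5 243.7] [ 510.1 -258.6   72. ]
[ 18 114 197] [100   5 145] [ 28 255 193] [ 24 255 184] [ 90   3 198]
[ 211  165   60   57 2646] ((240.72299194335938, 192.58786010742188), (52.351436614990234, 52.29945373535156), 8.972625732421875)
[210.8 214.3] [488.4 133.1  93. ]
[218.9 162.7] [618.7 120.4  93. ]
[270.7 170.8] [599.2  -8.8  93. ]
[262.5 222.5] [469.5   7.3  93. ]
c [543.1  63.1  93. ]
```

View pics/crop0.png

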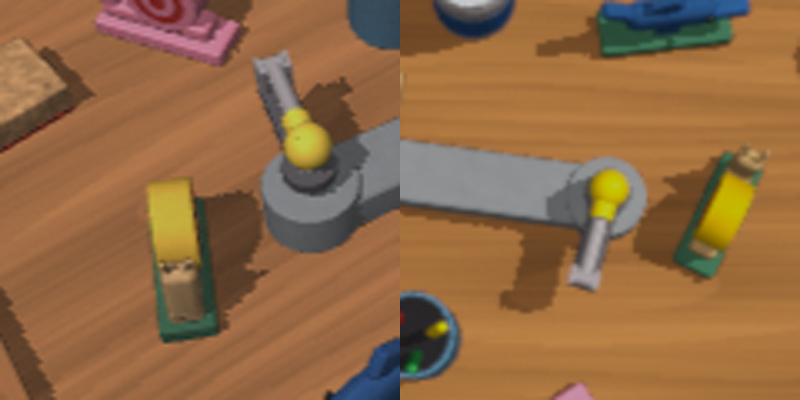

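The crop confirms it: yellow-shelled snail on a green base, head away from the robot, at crop (720,212). The knob is over the crank axis at crop (610,187), and the hinge end is near (588,280).

```bash
cat >> h.py <<'E'
def rel(*targets, s=None):
    """targets: (x,y,z,yaw_of_toolx deg or None) -> rows dx dy dz (m), turn units, from current pose"""
    from scipy.spatial.transform import Rotation as Q
    s=s or arm.state(); p=np.array(s["tool_pos"]); M=Q.from_euler('xyz',s["tcp_rot"]).as_matrix()
    y0=np.degrees(np.arctan2(M[1,0],M[0,0]))
    for t in targets:
        d=M.T@(np.array(t[:3])-p)/1000
        u=0 if t[3] is None else -((t[3]-y0+90)%180-90)/8
        print(np.round(d,4).tolist(),round(u,2))
    return y0
E
python3 - <<'E'
from h import *
from scipy.optimize import least_squares
T=arm.capture("top"); S=arm.capture("scene")
def tri(pt,ps):
    r=least_squares(lambda p:np.r_[proj(T,p)-pt,proj(S,p)-ps],[510,-165,72.]); return r.x.round(1),r.fun.round(2)
print("knob",tri((333.0,206.1),(302.1,223.8)), ray(T,(333,206.1),72),ray(S,(302.1,223.8),72))
print("hinge",tri((326.4,234),(292,200)),ray(T,(326.4,234),72),ray(S,(292,200),72))
# snail base in green
for n,c in(("top",T),("scene",S)):
    h=cv2.cvtColor(c["frame"],cv2.COLOR_RGB2HSV); m=cv2.inRange(h,(60,80,20),(95,255,200))
    w=np.zeros_like(m); 
    if n=="top": w[190:240,350:385]=255
    else: w[225:290,250:280]=255
    m&=w; g=np.argwhere(m)[:,::-1].astype(np.float32); print(n,len(g)); r=cv2.minAreaRect(g)
    B=np.array([ray(c,q,8) for q in cv2.boxPoints(r)]); print(B.round(1).tolist(),ray(c,r[0],8).round(1), [round(float(np.linalg.norm(B[i]-B[(i+1)%4])),1) for i in (0,1)])
    h2=cv2.inRange(h,(18,140,90),(34,255,255))&w; g=np.argwhere(h2)[:,::-1].astype(np.float32); r=cv2.minAreaRect(g); print("shell",r,ray(c,r[0],60).round(1))
    if n=="top":
        B=np.array([ray(c,q,65) for q in cv2.boxPoints(r)]); print(B.round(1).tolist())
E
```

```text
knob (array([ 516. , -164.4,   71.1]), array([-0.54, -0.3 , -0.5 ,  0.06])) [ 515.11596509 -165.72377672   72.        ] [ 517.15651093 -163.89736542   72.        ]
hinge (array([ 446.7, -146.1,   68.9]), array([-1.3 , -0.72, -1.28,  0.13])) [ 444.7041345  -149.14470562   72.        ] [ 450.45329702 -144.97002667   72.        ]
top 89
[[468.0, -220.2, 8.0], [555.9, -262.7, 8.0], [541.9, -292.3, 8.0], [454.3, -249.4, 8.0]] [ 504.7 -256.     8. ] [97.7, 32.8]
shell ((367.4000244140625, 213.2000274658203), (11.62755298614502, 23.25510597229004), 26.56505012512207) [ 499.6 -254.4   60. ]
[[478.7, -226.8, 65.0], [532.4, -254.2, 65.0], [519.2, -280.5, 65.0], [465.8, -252.9, 65.0]]
scene 143
[[452.6, -251.5, 8.0], [468.7, -220.2, 8.0], [560.8, -264.5, 8.0], [545.5, -293.5, 8.0]] [ 508.5 -258.2    8. ] [35.2, 102.2]
shell ((261.0076904296875, 246.5615692138672), (26.419397354125977, 14.015924453735352), 82.87498474121094) [ 508.4 -258.1   60. ]
```

```bash
python3 -c "
from h import *
rel((502.5,-255.5,130,-25.8),(502.5,-255.5,30,-25.8))"
```

```text
[0.3987, -0.1515, 0.1013] 5.48
[0.3987, -0.1515, 0.2013] 5.48
```

jog_arm(
  plan=[
    [0.06,-0.023,0.01,1,0.06],
    [0.115,-0.044,0.025,2.2,0.06],
    [0.17,-0.065,0.04,3.3,0.06],
    [0.225,-0.085,0.055,4.4,0.06],
    [0.28,-0.106,0.07,5.48,0.06],
  ],
  force=25,
)

```text
t: 1.62
tool_pos: [405.2, -334.4, 161.1]
tcp_rot: [3.141, -0.001, -0.456]
force: [0.6, -0.2, 0.7]
gripper_width: 60.0
```

```bash
python3 -c "
from h import *
rel((502.5,-255.5,130,-25.8),(502.5,-255.5,30,-25.8))"
```

```text
[0.0526, -0.1137, 0.0311] -0.04
[0.0525, -0.1138, 0.1311] -0.04
```

jog_arm(
  plan=[
    [0.026,-0.057,0.015,0,0.06],
    [0.0525,-0.1137,0.031,0,0.06],
    [0.0525,-0.1137,0.075,0,0.06],
    [0.0525,-0.1137,0.115,0,0.06],
    [0.0525,-0.1137,0.131,0,0.06],
  ],
)

```text
t: 2.25
tool_pos: [500.6, -254.6, 27.6]
tcp_rot: [3.141, 0.004, -0.455]
force: [-0.5, 0.1, 0.6]
gripper_width: 59.8
```

Run:
```python
from h import *
print(arm.state()["tool_pos"],arm.state()["force"]); ims=[]
for n,(r,c) in(("scene",(170,200)),("top",(140,290))):
    f0=cam(n)["frame"][r:r+140,c:c+140]; ims.append(cv2.resize(f0,(400,400),interpolation=cv2.INTER_CUBIC))
cv2.imwrite("pics/g1.png",np.hstack(ims)[:,:,::-1])
```

```text
[ 500.64424277 -254.6172705    27.61624619] [-0.45739169  0.06958105  0.62597421]
```

View pics/g1.png

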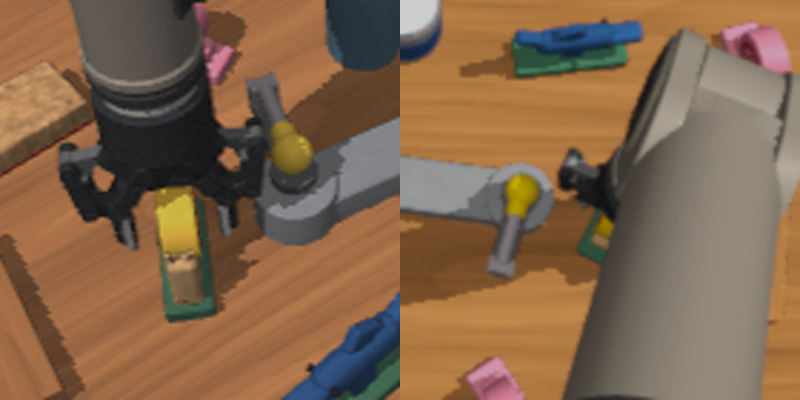

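The fingers straddle the snail shell, at left crop (180,220), and are clear of the crank. I'll close and lift.

jog_arm(
  plan=[
    [0,0,0,0,0.03],
    [0,0,0,0,0.01],
    [0,0,0,0,0.01],
    [0,0,0,0,0.01],
    [0,0,-0.01,0,0.01],
  ],
  force=30,
)

```text
t: 2.98
tool_pos: [499.9, -254.9, 38.2]
tcp_rot: [3.141, 0.005, -0.456]
force: [0.1, -0.1, -2.3]
gripper_width: 25.3
```

```bash
python3 -c "
from h import *
print(arm.state()['gripper_width'])
rel((500.6,-254.6,200,-26),(543,63,200,-26))"
```

```text
25.323277793466314
[-0.0004, -0.0004, -0.1618] -0.02
[-0.1022, -0.3042, -0.1615] -0.02
```

jog_arm(
  plan=[
    [0,0,-0.04,0,0.01],
    [0,0,-0.085,0,0.01],
    [0,0,-0.13,0,0.01],
    [-0.015,-0.04,-0.14,0,0.01],
    [-0.03,-0.085,-0.14,0,0.01],
  ],
)

```text
t: 3.6
tool_pos: [511.4, -165.9, 179.8]
tcp_rot: [3.141, 0.003, -0.459]
force: [1.2, 0.6, -4.0]
gripper_width: 25.5
```

```bash
python3 -c "
from h import *
print(arm.state()['gripper_width'])
rel((538,65,165,-26),(538,65,140,-26))"
```

```text
25.544077315207296
[-0.0785, -0.2188, 0.0148] -0.04
[-0.0784, -0.2188, 0.0398] -0.04
```

jog_arm(
  plan=[
    [-0.018,-0.05,0,0,0.01],
    [-0.038,-0.105,0,0,0.01],
    [-0.056,-0.155,0,0,0.01],
    [-0.0735,-0.2,0.008,0,0.01],
    [-0.0785,-0.219,0.02,0,0.01],
  ],
)

```text
t: 4.22
tool_pos: [537.3, 70.1, 159.9]
tcp_rot: [-3.14, 0.004, -0.453]
force: [0.2, -1.0, -2.0]
gripper_width: 25.5
```

Run:
```python
from h import *
s=arm.state(); print(s["tool_pos"],s["force"],s["gripper_width"]); ims=[]; rel((538,65,125,-26))
for n,(r,c) in(("scene",(110,330)),("top",(120,180))):
    f0=cam(n)["frame"][r:r+140,c:c+140]; ims.append(cv2.resize(f0,(400,400),interpolation=cv2.INTER_CUBIC))
cv2.imwrite("pics/g2.png",np.hstack(ims)[:,:,::-1])
```

```text
[537.29347296  70.10766971 159.87726065] [ 0.21759789 -1.0243479  -1.96380317] 25.540003259277444
[0.003, 0.0043, 0.0349] 0.0
```

View pics/g2.png

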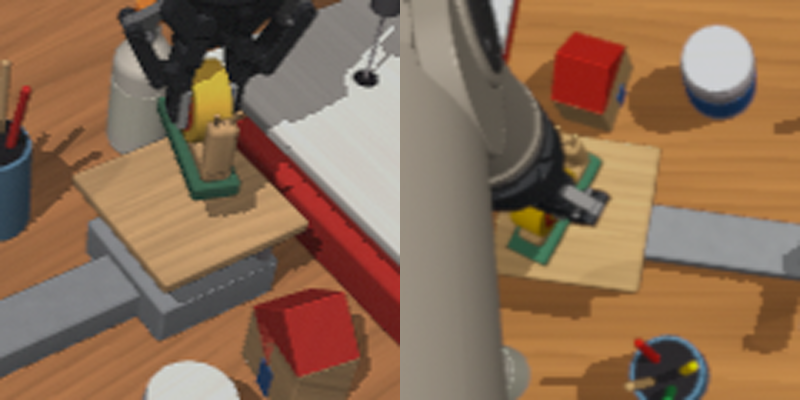

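The snail hangs upright over the table, with its base at left crop (205,190), and the glue and house are clear. I'll lower until contact.

jog_arm(
  plan=[
    [0.003,0.0043,0.015,0,0.01],
    [0.003,0.0043,0.03,0,0.01],
    [0.003,0.0043,0.034,0,0.01],
    [0.003,0.0043,0.036,0,0.01],
    [0.003,0.0043,0.036,0,0.01],
  ],
)

```text
t: 4.95
tool_pos: [536.9, 63.6, 122.5]
tcp_rot: [3.141, 0.007, -0.453]
force: [0.1, 0.5, -1.6]
gripper_width: 25.5
```

jog_arm(
  plan=[
    [0.0015,-0.001,0.001,0,0.01],
    [0.0015,-0.001,0.002,0,0.01],
    [0.0015,-0.001,0.002,0,0.01],
  ],
)

```text
t: 5.32
tool_pos: [538.7, 63.9, 120.5]
tcp_rot: [3.141, 0.007, -0.453]
force: [0.3, 0.3, -1.2]
gripper_width: 25.6
```

jog_arm(
  plan=[
    [0,0,0.001,0,0.01],
    [0,0,0.002,0,0.01],
    [0,0,0.003,0,0.01],
    [0,0,0.003,0,0.01],
  ],
)

```text
t: 5.82
tool_pos: [538.7, 64.1, 118.7]
tcp_rot: [3.141, 0.006, -0.453]
force: [-3.1, 0.4, 5.2]
gripper_width: 25.5
```

Contact, so I'll open and retreat.

jog_arm(
  plan=[
    [0,0,-0.0005,0,0.03],
    [0,0,-0.0005,0,0.045],
    [0,0,-0.0005,0,0.06],
    [0,0,-0.0005,0,0.06],
    [0,0,-0.02,0,0.06],
  ],
)

```text
t: 6.45
tool_pos: [537.3, 63.7, 137.2]
tcp_rot: [3.138, 0.01, -0.453]
force: [0.5, 0.1, -0.3]
gripper_width: 59.8
```

jog_arm(
  plan=[
    [0,0,-0.04,0,0.06],
    [0,0,-0.09,0,0.06],
    [0.02,0.05,-0.1,0,0.06],
    [0.04,0.11,-0.1,0,0.06],
    [0.06,0.165,-0.1,0,0.06],
  ],
)

```text
t: 7.08
tool_pos: [519.7, -113.0, 237.5]
tcp_rot: [3.138, 0.009, -0.453]
force: [0.5, -0.2, 0.5]
gripper_width: 60.4
```

Run:
```python
from h import *
s=arm.state(); print(s["tool_pos"],s["force"],s["gripper_width"]); ims=[]
# grasp knob: jaw axis perpendicular to arm (arm dir ~165.5deg) -> tool x along arm: -14.5 deg
rel((516,-164.5,120,-14.5),(516,-164.5,53,-14.5))
for n,(r,c) in(("scene",(110,330)),("top",(120,180))):
    f0=cam(n)["frame"][r:r+140,c:c+140]; ims.append(cv2.resize(f0,(400,400),interpolation=cv2.INTER_CUBIC))
cv2.imwrite("pics/g3.png",np.hstack(ims)[:,:,::-1])
```

```text
[ 519.73608106 -112.95928457  237.50838936] [ 0.49648156 -0.22741101  0.51147391] 60.38167054967914
[0.0202, 0.0476, 0.1175] -1.43
[0.0208, 0.0474, 0.1845] -1.43
```

View pics/g3.png

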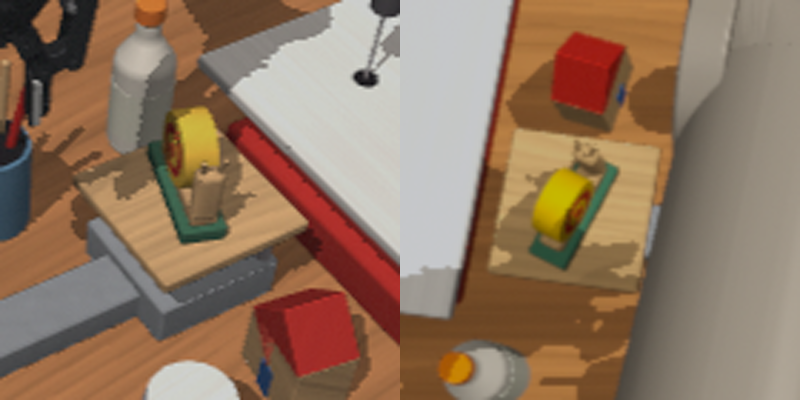

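The snail stands upright, well centred on the table: base at right crop (575,217), table middle (575,208). Next, the knob.

jog_arm(
  plan=[
    [0.01,0.024,0.05,-0.7,0.06],
    [0.02,0.0475,0.1,-1.43,0.06],
    [0.0205,0.0475,0.12,-1.43,0.055],
    [0.0205,0.0475,0.12,-1.43,0.055],
  ],
  force=20,
)

```text
t: 7.68
tool_pos: [511.7, -173.8, 115.2]
tcp_rot: [3.134, 0.015, -0.27]
force: [0.3, -0.0, 0.0]
gripper_width: 54.7
```

Run:
```python
from h import *
s=arm.state(); print(s["tool_pos"],s["tcp_rot"]); ims=[]
rel((516,-164.5,53,-14.5))
for n,(r,c) in(("scene",(150,230)),("top",(140,260))):
    C=cam(n); f0=C["frame"][r:r+140,c:c+140]; ims.append(cv2.resize(f0,(400,400),interpolation=cv2.INTER_CUBIC))
    g=np.array(s["tool_pos"]); print(n,[(proj(C,g+[0,0,k])-[c,r])*400/140 for k in(0,19)])
cv2.imwrite("pics/g4.png",np.hstack(ims)[:,:,::-1])
```

```text
[ 511.71023259 -173.8071852   115.23603597] [ 3.13355441  0.01488368 -0.26980519]
[0.0026, -0.0106, 0.0621] -0.12
scene [array([186.85945074, 173.83214665]), array([185.25993868, 155.91756643])]
top [array([221.69130982, 184.47357854]), array([223.55336413, 180.57262834])]
```

View pics/g4.png

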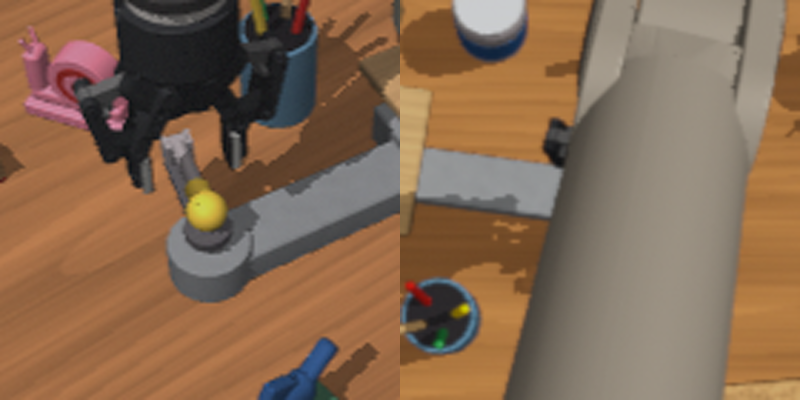

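The open fingers are above the crank, with the knob at left crop (207,210). The network's knob estimate and the TCP projection agree once the 10 mm offset is corrected. Descending and closing.

jog_arm(
  plan=[
    [0.0026,-0.0106,0.01,-0.12,0.055],
    [0.0026,-0.0106,0.045,-0.12,0.055],
    [0.0026,-0.0106,0.062,-0.12,0.055],
    [0.0026,-0.0106,0.062,-0.12,0.055],
  ],
)

```text
t: 8.28
tool_pos: [518.2, -163.7, 54.9]
tcp_rot: [3.134, 0.011, -0.25]
force: [-0.6, -0.6, 0.1]
gripper_width: 55.0
```

jog_arm(
  plan=[
    [0,0,0,0,0.04],
    [0,0,0,0,0.02],
    [0,0,0,0,0.02],
    [0,0,0,0,0.02],
  ],
)

```text
t: 8.78
tool_pos: [519.1, -164.6, 55.9]
tcp_rot: [3.133, 0.009, -0.251]
force: [-0.2, -2.7, 1.1]
gripper_width: 28.7
```

Run:
```python
from h import *
s=arm.state(); p=np.array(s["tool_pos"]); print(p,s["force"],s["gripper_width"],s["tcp_rot"])
a=np.radians(165.7); A=np.array([np.cos(a),np.sin(a),0])
T=[]
for th in np.radians([9,18,27,36,45,54,63,72,81,90]):
    d=70*((1-np.cos(th))*A+np.sin(th)*np.array([0,0,1])); T.append((*(p+d),None))
rel(*T)
```

```text
[ 519.10128675 -164.55698348   55.85200882] [-0.19802097 -2.74436285  1.07690925] 28.74348092798014 [ 3.13319481  0.00875892 -0.25096933]
[-0.001, 0.0001, -0.0109] 0
[-0.0036, 0.0002, -0.0216] 0
[-0.0079, 0.0003, -0.0317] 0
[-0.0137, 0.0004, -0.041] 0
[-0.0209, 0.0004, -0.0493] 0
[-0.0293, 0.0005, -0.0564] 0
[-0.0388, 0.0006, -0.062] 0
[-0.049, 0.0006, -0.0661] 0
[-0.0597, 0.0007, -0.0686] 0
[-0.0706, 0.0007, -0.0694] 0
```

jog_arm(
  plan=[
    [-0.001,0,-0.011,0,0.02],
    [-0.0036,0,-0.0216,0,0.02],
    [-0.008,0,-0.0317,0,0.02],
    [-0.0137,0,-0.041,0,0.02],
    [-0.021,0,-0.0493,0,0.02],
  ],
  force=30,
)

```text
t: 9.4
tool_pos: [498.7, -159.0, 105.9]
tcp_rot: [3.133, 0.009, -0.251]
force: [0.8, -0.9, -1.6]
gripper_width: 28.0
```

Run:
```python
from h import *
s=arm.state(); p=np.array(s["tool_pos"]); print(p,s["force"],s["gripper_width"],s["tcp_rot"])
a=np.radians(165.7); A=np.array([np.cos(a),np.sin(a),0]); p0=np.array([519.1,-164.6,55.9])
rel(*[(*(p0+70*((1-np.cos(t))*A+np.sin(t)*np.array([0,0,1]))),None) for t in np.radians([54,63,72,81,90])])
C=cam("scene"); cv2.imwrite("pics/g5.png",cv2.resize(C["frame"][130:270,230:370],(500,500),interpolation=cv2.INTER_CUBIC)[:,:,::-1])
```

```text
[ 498.71603    -158.98401716  105.92961671] [ 0.75991895 -0.85170082 -1.55416371] 28.00362990832257 [ 3.13303299  0.00875356 -0.25093192]
[-0.0078, 0.0005, -0.0065] 0
[-0.0172, 0.0005, -0.0122] 0
[-0.0274, 0.0006, -0.0163] 0
[-0.0381, 0.0006, -0.0188] 0
[-0.049, 0.0006, -0.0195] 0
```

View pics/g5.png

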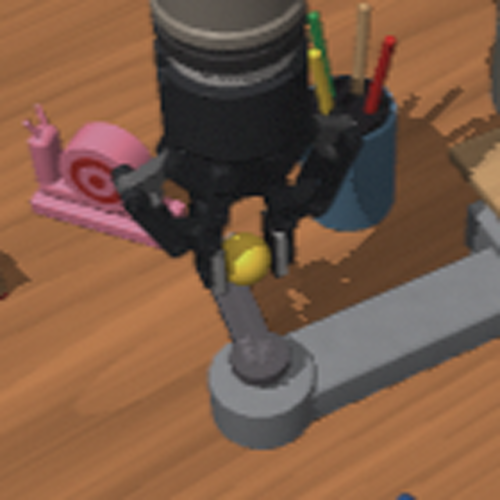

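The knob, at crop (247,258), is held between the pads with the handle about 45° up.

jog_arm(
  plan=[
    [-0.0078,0,-0.0065,0,0.02],
    [-0.0172,0,-0.0122,0,0.02],
    [-0.0274,0,-0.0163,0,0.02],
    [-0.0381,0,-0.0188,0,0.02],
    [-0.049,0,-0.0195,0,0.02],
  ],
)

```text
t: 10.07
tool_pos: [451.4, -146.4, 127.9]
tcp_rot: [3.133, 0.006, -0.251]
force: [2.5, -1.6, 1.9]
gripper_width: 28.0
```

Run:
```python
from h import *
s=arm.state(); p=np.array(s["tool_pos"]); print(p,s["force"],s["gripper_width"],s["tcp_rot"])
C=cam("scene"); cv2.imwrite("pics/g6.png",cv2.resize(C["frame"][130:270,230:370],(500,500),interpolation=cv2.INTER_CUBIC)[:,:,::-1])
T=cam("top")
for n in("scene","top"):
  for t in("knob_center","fold_hinge"):
    for r in arm.look_for(n,t)[:2]: print(n,t,r, ray(C if n=="scene" else T,r["pixel"],142 if t[0]=="k" else 72).round(1))
h=cv2.cvtColor(C["frame"],cv2.COLOR_RGB2HSV); m=cv2.inRange(h,(24,150,100),(34,255,255)); m[:,:280]=0;m[:,:][:,310:]=0;m[:170]=0;m[230:]=0
k,l,st,ce=cv2.connectedComponentsWithStats(m)
for i in range(1,k):
  if st[i,4]>15: print(st[i],ce[i],ray(C,ce[i],142).round(1))
```

```text
[ 451.42775557 -146.36261503  127.88264412] [ 2.50728886 -1.5599022   1.88849962] 27.979061667970708 [ 3.13302461  0.00591925 -0.25061718]
scene knob_center {'pixel': [291.9, 183.7], 'confidence': 0.68} [ 468.1 -151.5  142. ]
scene fold_hinge {'pixel': [298.5, 211.8], 'confidence': 0.73} [ 486.1 -152.    72. ]
scene fold_hinge {'pixel': [479.8, 187.4], 'confidence': 0.38} [663.1 206.5  72. ]
top fold_hinge {'pixel': [175.7, 170.8], 'confidence': 0.34} [602.  233.6  72. ]
[286 174   9   9  55] [289.94545455 178.14545455] [ 452.8 -146.2  142. ]
```

View pics/g6.png

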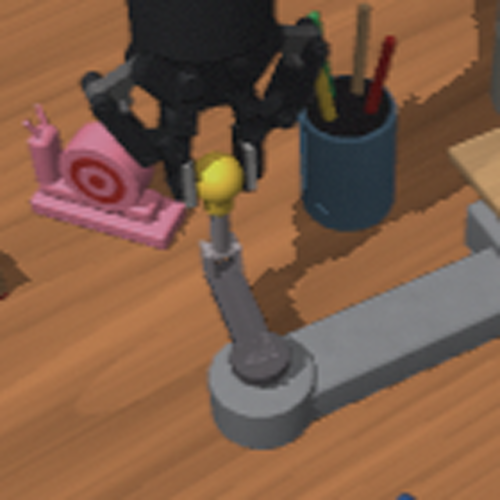

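The handle stands upright, with the knob at crop (220,182) and triangulated at about (452,-146,142). Next, crank clockwise with the TCP on a radius of about 70 mm.

```bash
cat > crank.py <<'E'
from h import *
import sys
s=arm.state(); p=np.array(s["tool_pos"]); d=p[:2]-[516,-164.5]
print(p.round(1),"ang",np.degrees(np.arctan2(d[1],d[0])).round(1),"rad",np.hypot(*d).round(1),s["force"].round(1),round(s["gripper_width"],1))
A=[float(x) for x in sys.argv[1:]]
rel(*[(516+70*np.cos(np.radians(a)),-164.5+70*np.sin(np.radians(a)),127,None) for a in A])
E
python3 crank.py 164 144 124 104 84
```

```text
[ 451.5 -146.5  127.5] ang 164.4 rad 67.0 [ 1.9 -0.7  6.9] 28.2
[-0.003, -0.0005, 0.0005] 0
[0.0019, -0.0244, 0.0003] 0
[0.0147, -0.0451, -0.0] 0
[0.0337, -0.0601, -0.0003] 0
[0.0568, -0.0678, -0.0005] 0
```

jog_arm(
  plan=[
    [-0.004,-0.0005,-0.0005,0,0.02],
    [0.0019,-0.0244,-0.0005,0,0.02],
    [0.0147,-0.0451,-0.0005,0,0.02],
    [0.0337,-0.0601,-0.001,0,0.02],
    [0.0568,-0.0678,-0.001,0,0.02],
  ],
)

```text
t: 11.0
tool_pos: [522.0, -94.4, 127.3]
tcp_rot: [3.132, 0.012, -0.25]
force: [-1.1, -3.4, 7.2]
gripper_width: 28.0
```

```bash
python3 crank.py 64 44 24 4 -16
```

```text
[522.  -94.4 127.3] ang 85.1 rad 70.3 [-1.1 -3.4  7.2] 28.0
[0.0256, 0.0009, 0.0] 0
[0.0482, 0.0098, -0.0002] 0
[0.0664, 0.026, -0.0002] 0
[0.0779, 0.0474, -0.0001] 0
[0.0814, 0.0715, 0.0001] 0
```

jog_arm(
  plan=[
    [0.0256,0.0009,-0.001,0,0.02],
    [0.0482,0.0098,-0.001,0,0.02],
    [0.0664,0.026,-0.001,0,0.02],
    [0.0779,0.0474,-0.001,0,0.02],
    [0.0814,0.0715,-0.001,0,0.02],
  ],
)

```text
t: 11.62
tool_pos: [583.1, -182.4, 127.4]
tcp_rot: [3.134, 0.014, -0.248]
force: [0.9, 1.4, 3.0]
gripper_width: 27.9
```

```bash
python3 crank.py -36 -56 -76 -96 -116
python3 - <<'E'
from h import *
C=cam("scene"); a=C["frame"][130:270,230:370]; b=C["frame"][110:250,330:470]
cv2.imwrite("pics/g7.png",np.hstack([cv2.resize(x,(400,400),interpolation=cv2.INTER_CUBIC) for x in(a,b)])[:,:,::-1])
E
```

```text
[ 583.1 -182.4  127.4] ang -14.9 rad 69.5 [0.9 1.4 3. ] 27.9
[-0.0045, 0.0251, 0.0007] 0
[-0.0173, 0.0458, 0.001] 0
[-0.0364, 0.0608, 0.0014] 0
[-0.0595, 0.0684, 0.0018] 0
[-0.0838, 0.0676, 0.0021] 0
```

View pics/g7.png

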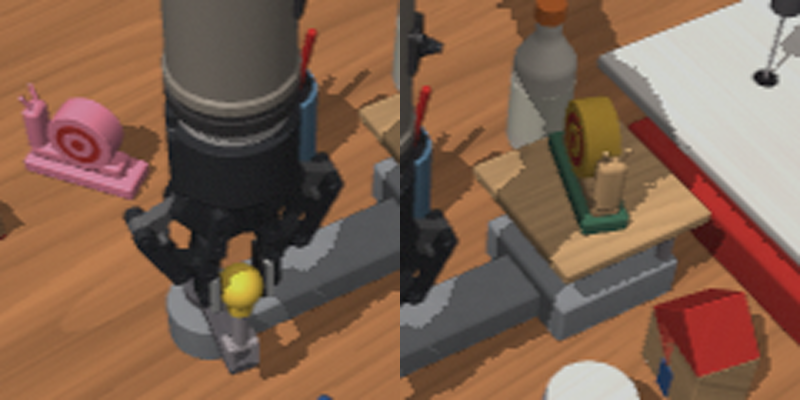

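Left crop: the handle is upright with the knob at (241,288), and the arm has turned with it. Right crop: the table has risen and the snail is still upright at (592,170). Continuing.

jog_arm(
  plan=[
    [-0.0045,0.0251,0,0,0.02],
    [-0.0173,0.0458,0,0,0.02],
    [-0.0364,0.0608,0.0005,0,0.02],
    [-0.0595,0.0684,0.001,0,0.02],
    [-0.0838,0.0676,0.001,0,0.02],
  ],
)

```text
t: 12.3
tool_pos: [482.7, -231.0, 128.0]
tcp_rot: [3.131, 0.014, -0.254]
force: [3.2, 2.2, 0.9]
gripper_width: 28.0
```

```bash
python3 crank.py -136 -156 -176 -196 -216
```

```text
[ 482.7 -231.   128. ] ang -116.6 rad 74.4 [3.2 2.2 0.9] 28.0
[-0.021, -0.013, 0.0012] 0
[-0.0392, -0.0291, 0.0013] 0
[-0.0508, -0.0505, 0.0012] 0
[-0.0544, -0.0745, 0.001] 0
[-0.0496, -0.0983, 0.0007] 0
```

jog_arm(
  plan=[
    [-0.021,-0.013,0.0005,0,0.02],
    [-0.0392,-0.0291,0.0005,0,0.02],
    [-0.0508,-0.0505,0.0005,0,0.02],
    [-0.0544,-0.0745,0.0005,0,0.02],
    [-0.0496,-0.0983,0.0005,0,0.02],
  ],
)

```text
t: 12.92
tool_pos: [457.2, -124.5, 127.2]
tcp_rot: [3.128, 0.015, -0.255]
force: [0.4, -2.0, 4.8]
gripper_width: 27.9
```

```bash
python3 crank.py -236 -256 -276 -296 -312
```

```text
[ 457.2 -124.5  127.2] ang 145.8 rad 71.2 [ 0.4 -2.   4.8] 27.9
[0.0145, -0.0224, -0.0003] 0
[0.0335, -0.0376, -0.0008] 0
[0.0565, -0.0453, -0.0013] 0
[0.0808, -0.0447, -0.0017] 0
[0.0992, -0.0383, -0.0018] 0
```

jog_arm(
  plan=[
    [0.0145,-0.0224,-0.0005,0,0.02],
    [0.0335,-0.0376,-0.001,0,0.02],
    [0.0565,-0.0453,-0.001,0,0.02],
    [0.0808,-0.0447,-0.001,0,0.02],
    [0.0992,-0.0383,-0.001,0,0.02],
  ],
)

```text
t: 13.55
tool_pos: [561.5, -115.0, 127.1]
tcp_rot: [3.123, 0.017, -0.255]
force: [-5.0, -2.0, 11.0]
gripper_width: 27.8
```

```bash
python3 crank.py -318 -319.2
python3 - <<'E'
from h import *
C=cam("scene"); a=C["frame"][130:270,230:370]; b=C["frame"][110:250,330:470]
cv2.imwrite("pics/g8.png",np.hstack([cv2.resize(x,(400,400),interpolation=cv2.INTER_CUBIC) for x in(a,b)])[:,:,::-1])
E
```

```text
[ 561.5 -115.   127.1] ang 47.4 rad 67.2 [-5. -2. 11.] 27.8
[0.0069, 0.0009, 0.0] 0
[0.0082, 0.0017, 0.0] 0
```

View pics/g8.png

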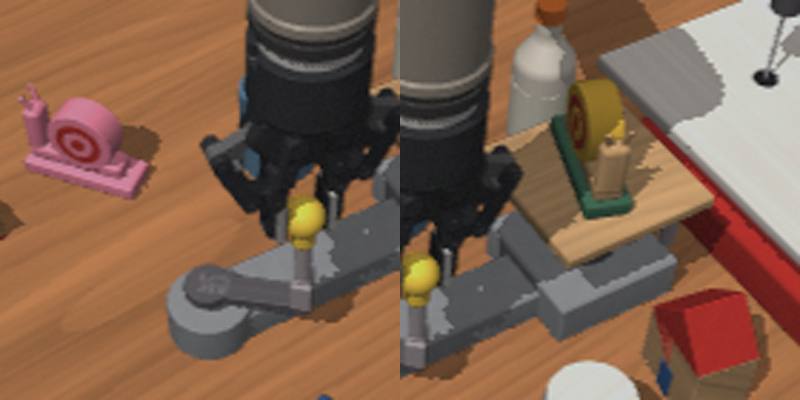

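The handle is still upright with the knob at left crop (305,218), the table is nearly level, and the snail stands. Now the last few degrees, turning the jaws square to the arm.

jog_arm(
  plan=[
    [0.005,0.0005,-0.001,0,0.02],
    [0.0082,0.0017,-0.001,-1.3,0.02],
    [0.0082,0.0017,-0.001,-2.6,0.02],
    [0.0082,0.0017,-0.001,-3.9,0.02],
    [0.0082,0.0017,-0.001,-5.2,0.02],
  ],
)

```text
t: 14.22
tool_pos: [569.4, -123.7, 127.5]
tcp_rot: [3.134, 0.027, 0.473]
force: [-0.6, -1.9, 1.1]
gripper_width: 27.6
```

```bash
python3 - <<'E'
from h import *
s=arm.state(); print(s["qpos"].round(2),s["force"]); a=np.radians(40.8)
y=rel((516+70*np.cos(a),-164.5+70*np.sin(a),128,40.8)); print(y,s["tool_pos"])
E
python3 crank.py -319.2
```

```text
[ 0.42  0.49 -0.36  1.54  0.21  1.16 -1.08] [-0.64044392 -1.9415696   1.1118336 ]
[0.0018, -0.0046, -0.0005] -1.71
27.118497109594056 [ 569.42003676 -123.6784578   127.53980635]
[ 569.4 -123.7  127.5] ang 37.4 rad 67.2 [-0.6 -1.9  1.1] 27.6
[0.0019, -0.0046, 0.0005] 0
```

jog_arm(
  plan=[
    [0.0015,-0.002,0,-1,0.02],
    [0.0018,-0.004,0,-1.7,0.02],
    [0.0018,-0.0046,0,-1.7,0.02],
  ],
)

```text
t: 14.6
tool_pos: [568.6, -119.6, 127.4]
tcp_rot: [3.139, 0.028, 0.71]
force: [0.7, -0.3, 2.5]
gripper_width: 27.8
```

```bash
python3 crank.py -319.2
python3 - <<'E'
from h import *
C=cam("scene"); T=cam("top")
# level check: outline of lift top at z and saw edge prediction. machine frame
mo=np.array([543,63.]); yaw=-0.125; ex=np.array([np.cos(yaw),np.sin(yaw)]); ey=np.array([-ex[1],ex[0]])
im=C["frame"][:,:,::-1].copy(); im=cv2.resize(im,None,fx=5,fy=5,interpolation=cv2.INTER_CUBIC)
def poly(x0,x1,y0,y1,z,col):
    P=[(proj(C,[*(mo+x*ex+y*ey),z])+.5)*5 for x,y in((x0,y0),(x1,y0),(x1,y1),(x0,y1))]
    cv2.polylines(im,[np.int32(np.round(P))],True,col,1)
poly(-65,65,-65,65,115,(255,0,0)); poly(-110,210,80,280,115,(0,0,255)); poly(-65,65,-65,65,112,(0,255,0))
cv2.imwrite("pics/g9.png",im[600:1200,1500+150:2300+150])
E
```

```text
[ 568.6 -119.6  127.4] ang 40.5 rad 69.2 [ 0.7 -0.3  2.5] 27.8
[0.0008, -0.0004, 0.0004] 0
```

View pics/g9.png

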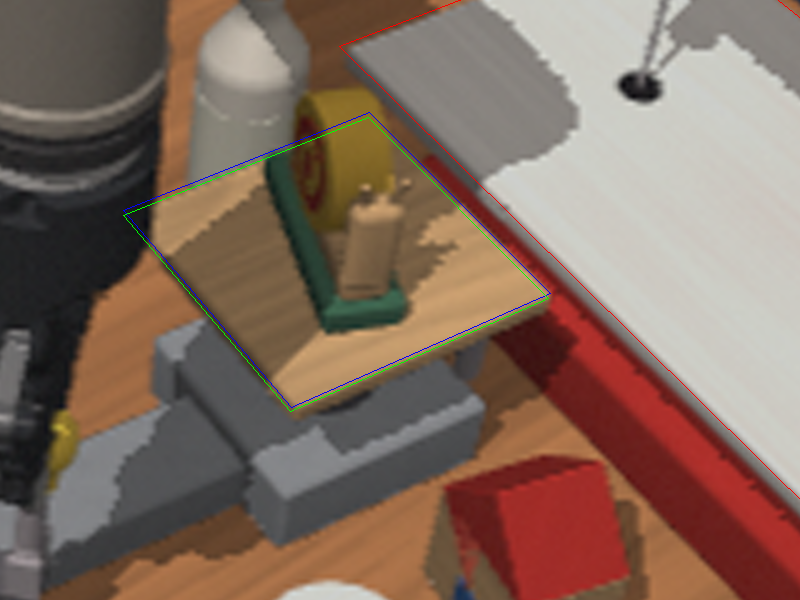

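The predicted outlines at 115 mm, table and saw edge, lie on the picture's edges. The crank angle by geometry is about 8.5, so the table is level and the snail upright. Now folding down along the arc.

jog_arm(
  plan=[
    [-0.0146,0,0.0015,0,0.02],
    [-0.0285,0,0.006,0,0.02],
    [-0.0411,0,0.0134,0,0.02],
    [-0.052,0,0.0232,0,0.02],
    [-0.0606,0,0.035,0,0.02],
  ],
)

```text
t: 15.32
tool_pos: [519.8, -160.4, 92.8]
tcp_rot: [-3.141, 0.031, 0.708]
force: [-2.0, 1.4, 2.6]
gripper_width: 28.1
```

Run:
```python
from h import *
s=arm.state(); print(s["tool_pos"],s["force"],s["gripper_width"]); A=np.array([np.cos(.712),np.sin(.712),0]); p0=np.array([568.6,-119.6,127.4])
rel(*[(*(p0+70*(-np.cos(t)*A+(np.sin(t)-1)*np.array([0,0,1]))),None) for t in np.radians([20,10,2,0])])
```

```text
[ 519.82472383 -160.36447175   92.81017597] [-1.97047314  1.37940129  2.62415529] 28.111340416399322
[-0.0019, 0.001, 0.0115] 0
[-0.0047, 0.001, 0.0234] 0
[-0.0054, 0.001, 0.0331] 0
[-0.0053, 0.001, 0.0356] 0
```

jog_arm(
  plan=[
    [-0.002,0,0.0115,0,0.02],
    [-0.0047,0,0.0234,0,0.02],
    [-0.0054,0,0.031,0,0.02],
    [-0.0054,0,0.034,0,0.02],
    [-0.0054,0,0.0345,0,0.02],
  ],
)

```text
t: 15.95
tool_pos: [513.3, -165.4, 57.5]
tcp_rot: [-3.14, 0.034, 0.708]
force: [-6.3, -2.7, 2.7]
gripper_width: 28.1
```

jog_arm(
  plan=[
    [0,0,0,0,0.035],
    [0,0,0,0,0.05],
    [0,0,0,0,0.055],
    [0,0,-0.01,0,0.055],
    [0,0,-0.03,0,0.055],
  ],
)

```text
t: 16.58
tool_pos: [513.8, -164.5, 87.7]
tcp_rot: [-3.139, 0.035, 0.709]
force: [0.0, -0.3, -0.5]
gripper_width: 54.8
```

jog_arm(
  plan=[
    [0,0,-0.05,0,0.055],
    [0,0,-0.1,0,0.055],
    [-0.03,0.04,-0.11,0,0.055],
    [-0.06,0.09,-0.12,0,0.055],
    [-0.08,0.14,-0.12,0,0.055],
  ],
)

```text
t: 17.2
tool_pos: [548.3, -323.2, 212.9]
tcp_rot: [3.14, 0.034, 0.707]
force: [1.5, 0.1, 0.8]
gripper_width: 55.0
```

Run:
```python
from h import *
print(arm.state()["tool_pos"],arm.state()["force"])
C=cam("scene"); T=cam("top")
a=C["frame"][110:260,260:460]; b=T["frame"][130:280,190:390]
cv2.imwrite("pics/g10.png",np.vstack([cv2.resize(x,(400,300),interpolation=cv2.INTER_CUBIC) for x in(a,b)])[:,:,::-1])
for n,c in(("s",C),("t",T)):
    h=cv2.cvtColor(c["frame"],cv2.COLOR_RGB2HSV); m=cv2.inRange(h,(24,150,100),(34,255,255)); k,l,st,ce=cv2.connectedComponentsWithStats(m)
    for i in range(1,k):
        q=ray(c,ce[i],72)
        if st[i,4]>40 and abs(q[0]-516)<70 and abs(q[1]+164)<70: print(n,st[i],q.round(1))
```

```text
[ 548.26112134 -323.15304833  212.85362297] [1.48359145 0.13797705 0.80273135]
t [324 198  14  14 121] [ 518.1 -160.9   72. ]
```

No more pictures can be viewed, so I'll check numerically, first moving the arm out of the way.

jog_arm(
  plan=[
    [-0.05,0.02,-0.01,0,0.055],
    [-0.1,0.04,-0.015,0,0.055],
    [-0.15,0.06,-0.02,0,0.055],
    [-0.2,0.07,-0.02,0,0.055],
    [-0.2,0.07,-0.02,0,0.055],
  ],
)

```text
t: 17.92
tool_pos: [433.3, -516.6, 237.7]
tcp_rot: [3.139, 0.043, 0.687]
force: [-0.3, 1.3, 0.1]
gripper_width: 55.2
```

Run:
```python
from h import *
print(arm.state()["tool_pos"],arm.state()["dq"].round(3))
C=cam("scene"); T=cam("top")
for n,c in(("scene",C),("top",T)):
    h=cv2.cvtColor(c["frame"],cv2.COLOR_RGB2HSV); m=cv2.inRange(h,(24,150,80),(34,255,255)); k,l,st,ce=cv2.connectedComponentsWithStats(m)
    for i in range(1,k):
        q=ray(c,ce[i],72)
        if st[i,4]>40 and abs(q[0]-530)<110 and -235<q[1]<140: print(n,"yellow",st[i],ce[i].round(1),"z72",q.round(1),"z165",ray(c,ce[i],165).round(1))
    m=cv2.inRange(h,(60,80,20),(95,255,200)); k,l,st,ce=cv2.connectedComponentsWithStats(m)
    for i in range(1,k):
        q=ray(c,ce[i],120)
        if st[i,4]>30 and abs(q[0]-543)<60 and abs(q[1]-63)<60: print(n,"green",st[i],q.round(1))
    for t,z in(("fold_hinge",72),("knob_center",72),("snail",150)):
        for r in arm.look_for(n,t)[:3]: print(n,t,np.round(r["pixel"],1),round(r["confidence"],2),ray(c,r["pixel"],z).round(1))
    o=cv2.imread(f"pics/{n}0.png")[:,:,::-1]; d=(cv2.absdiff(o,c["frame"]).max(2)>60).astype(np.uint8)
    k,l,st,ce=cv2.connectedComponentsWithStats(d)
    print(n,"changes",[s.tolist() for s in st[1:] if s[4]>25])
# arm bar: expected hinge pixel darkness along candidate directions, top view
best=[]
g=cv2.cvtColor(T["frame"],cv2.COLOR_RGB2HSV)
for a in range(0,360,5):
    v=[g[tuple(np.int32(np.round(proj(T,[516+r*np.cos(np.radians(a)),-164.5+r*np.sin(np.radians(a)),72]))[::-1]))][1] for r in range(40,76,4)]
    best.append((float(np.mean(v)),a))
print(sorted(best)[:8])
```

```text
[ 433.31264566 -516.59509405  237.70009218] [-0.058 -0.009 -0.077  0.031 -0.062 -0.002 -0.015]
scene yellow [296 217  18  11 109] [303.4 222.5] z72 [ 515.8 -159.8   72. ] z165 [ 579.2 -198.   165. ]
scene green [383 151  27  35 214] [550.7  50.5 120. ]
scene fold_hinge [316.9 231.5] 0.84 [ 551.3 -150.8   72. ]
scene fold_hinge [205.8 214.2] 0.51 [ 376.6 -312.4   72. ]
scene knob_center [308.1 224.5] 0.74 [ 525.9 -155.    72. ]
scene knob_center [480.3 184.2] 0.31 [657.2 214.8  72. ]
scene snail [399.8 159.5] 0.98 [549.5  62.4 150. ]
scene snail [309.1 224.9] 0.67 [ 579.8 -186.6  150. ]
scene snail [238.9 344.9] 0.66 [ 705.3 -401.   150. ]
scene changes [[193, 0, 18, 21, 140], [235, 43, 8, 6, 33], [294, 43, 46, 19, 218], [37, 76, 24, 52, 458], [296, 95, 31, 19, 126], [293, 107, 33, 14, 82], [300, 117, 22, 14, 86], [208, 120, 16, 13, 46], [173, 124, 80, 30, 269], [4, 128, 95, 119, 6137], [144, 128, 105, 55, 569], [280, 138, 36, 22, 172], [391, 138, 15, 16, 138], [0, 141, 23, 9, 67], [383, 152, 62, 55, 1138], [280, 169, 33, 28, 268], [136, 181, 19, 10, 58], [366, 186, 30, 27, 55], [373,
[... 711 characters left out ...]
4 -147.8  150. ]
top snail [417.  159.8] 0.77 [ 615.3 -360.1  150. ]
top snail [236.4 189.5] 0.62 [538.7  62.5 150. ]
top changes [[220, 162, 31, 6, 64], [215, 173, 40, 40, 759], [587, 177, 53, 9, 246], [211, 180, 6, 17, 41], [310, 181, 22, 23, 182], [495, 192, 95, 63, 2707], [351, 196, 28, 38, 453], [327, 211, 8, 6, 31], [321, 220, 10, 17, 105], [563, 253, 28, 49, 449], [507, 293, 133, 107, 8277], [358, 367, 26, 4, 43], [503, 375, 6, 8, 37], [492, 385, 16, 15, 123], [537, 384, 32, 16, 287]]
[(4.111111111111111, 75), (4.666666666666667, 110), (4.888888888888889, 105), (5.111111111111111, 85), (5.111111111111111, 95), (5.222222222222222, 100), (5.777777777777778, 80), (6.111111111111111, 90)]
```

```bash
python3 -c "
from rig import arm
print(arm.hand_in())"
```

```text
the job is handed in; nothing more can be done
None
```

I carried out the whole task in the order asked and handed it in at about 18 s of the 72 s allowed. I put the snail in the middle of the support table, swung the handle upright, cranked about 484° clockwise, folded the handle flat again and moved the arm clear.

**What the last checks showed**
- **Snail:** it is on the table, within about 6 mm of the middle. It was upright in the last picture I could view, taken before the handle was folded down. After that, only its position was checked.
- **Level:** the arm's direction put the crank at about 8.5. In the last picture, outlines drawn for 115 mm matched the table and saw edges, but that picture cannot tell 115 from 112 mm.
- **Handle:** the knob is back over the crank axis in both cameras, so it is folded.
- **Other objects:** the before/after comparison from the top camera shows changes only at the snail's old and new places, the crank, and the robot with its shadow. The scene-camera comparison shows more scattered changes, which I took to be the robot and its shadow and did not trace one by one.

**What failed or disagreed**
- The picture limit was reached, so I could not view the final state and checked it by numbers only.
- When I set the snail down, contact came about 3 mm higher than the crank angle implied. I did not explain this.
- A rough check of the crank arm's direction by image colour came out unclear, because it picked up the grey housing instead.

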